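# Click the egg timer's wheel round to red and start it

### The arm

A 7-joint arm with a two-finger parallel gripper is mounted at the origin on a cart in front of the work surface, level with it; the furniture and walls round the work are solid. World frame = base frame: x ahead of the robot, y to its left, z up, the work surface at z = 0. Lengths are in m, angles in rad, forces in N, time in s.
With the tool pointing down it reaches from about 0.425 to 0.95 m from the base axis. Payload 4.7 kg.
Tool frame: the origin (TCP) lies midway between the tips of the shut fingers; the grasp point (between the pads) lies robot.tcp_to_grasp behind it (robot.tcp_to_grasp is the distance from the TCP to the grasp point, in m); z points along the fingers, y is the line along which they close (so a half turn about z gives the same grasp; the last joint's range is limited). The gripper opens to 85 mm and grips with 20 to 120 N. Pads are 22 mm wide; open, the fingers measure 114 mm over their backs; the gripper's body (76 mm by 85 mm) begins 54 mm behind the grasp point. The pads swing forward as they close: fully open they stand 13 mm farther back than shut.
Start: joints at [-1.192, 0.469, -0.049, 1.532, 0.024, 1.141, -0.082], TCP at [0.268, 0.62, 0.231] pointing down, gripper open.
Joint ranges: [-2.59, 2.59], [-0.33, 1.99], [-1.39, 1.29], [0.1, 2.45], [-1.04, 4.18], [0.21, 1.99], [-2.66, 2.66]. Speed limits (rad/s): [2.57, 2.57, 3.14, 3.14, 3.14, 3.14, 3.14].

### API

Orientations are given as a rotation vector (axis times angle).
In Python, from workcell import robot gives the robot as it stands.
- The arm moves only by the tool move_tool, called after "Emit:" as name(argument=value, ...) on one line, values as JSON. Schema: {"type":"object","properties":{"moves":{"type":"array","items":{"type":"array","items":{"type":"number"},"minItems":7,"maxItems":7},"minItems":1,"maxItems":8},"force":{"type":"number"},"only":{"type":"string"},"quiet":{"type":"boolean"},"lines":{"type":"string"}},"required":["moves"],"additionalProperties":false}. moves is a list of rows, 1 to 8 of them, each of 7 numbers: dx, dy, dz in shares of 0.75 m (1.0 is 0.75 m), then a rotation vector rx, ry, rz in fractions of the full range, 1 being 180 degrees, then the finger opening in m; each row shifts and turns the commanded pose from where the row before left it, along the tool's axes as they then stand; what a row does not reach is not made up. A row lasts 1/12 s, in which the tool goes at most 0.0417 m and 0.125 rad, less where a joint would pass 70% of its speed; a pose out of reach is approached as far as the arm can. The fingers move at their own pace and stop on an object; force is the grip in N (left out, the last holds). Time passes only in rows, so rows that do not move let the fingers close. The tool returns the time, the measured TCP pose, the force, the opening and the grip force at its end. only (a regular expression) keeps the lines of the reply that match it, lines (a string "A,B") keeps lines A to B, and quiet returns only ok. Input that does not fit is refused with a message, and nothing moves.
- robot.state(): the state, without advancing time (a new reading comes with each control period).
- robot.read_camera(name): name is "side" or "top" or "wrist"; returns a dict with "color" (420x560x3 uint8, blue, green, red), "depth" (420x560 float32, m along the optical axis (not along the pixel's ray), 0 where there is no reading), "K" (3x3 intrinsics, pixels), "k1" (the pictures are not rectified: a ray, as slopes to the right and down, at radius r is drawn at 1 + k1 r^2 times it, then the intrinsics apply), "cam_to_world" (4x4, takes a point from camera to world coordinates). Camera axes: x right, y up, looking along -z (the intrinsics and any distortion apply to the point x, -y, -z); pixel columns grow to the right and rows downward; lengths in m; the calibration is good to about 2 mm. A picture is of the moment at which its call begins.
- robot.job_done(): hands the job in; it is judged then, once.
The state is a dict: "time_s": time; "qpos": joint angles; "qvel": joint speeds; "effort": joint torques, N m; "tcp_pos": TCP position; "tool_rot": TCP orientation; "ft_force": force on the tool from outside, world axes, zero at the start; "moment": the same for the moment, N m; "grip_width": finger opening in m; "grip_force": force on a finger pad.
Only numpy, scipy, OpenCV 4.12 (cv2) and the standard library are available. Lean on these libraries where they do the work, as an engineer would, in place of code of your own. Each camera call takes 0.05 s, during which the arm holds its last target. There are 200 camera calls.

### The job

Set the white kitchen timer for the eggs: with a fingertip, flick the upper edge of its tabbed wheel away from the robot, click by click, until the red tab stands straight up in its click, without going past it and without winding the wheel backwards to get there. Then, and not before, press the green start button fully down and let it come back up. Only touch the timer: do not lift, tip or push it along the worktop, and leave the other things where they are.

Things in the scene. Friction and masses are not known exactly. Their poses are not given: they have to be found in the camera images.
- timer: Loose white kitchen timer, 1.5 kg, rounded block 150 mm deep (x), 160 mm wide (y), flat top 50 mm above the worktop, on rubber feet. Origin: centre of its underside; x from front (black display window, facing roughly to the robot) to back, y to its left, z up. On its left half the six-tab click wheel, on its right half the round green start button.
- wheel_center (a point): Middle of the click wheel on its axis; fixed to the timer 36 mm left (+y) of its origin, 52 mm above the worktop; axes as the timer's; the wheel turns about y. Grey hub of 23 mm radius. Grey bearing cheeks 17.5 to 23.5 mm to either side of the wheel's mid-plane, 30 mm long (x), reach 69 mm above the worktop.
- wheel_top (a point): Point fixed to the timer 45 mm above wheel_center (97 mm above the worktop): the tip of the tab that stands straight up. The wheel has six flat radial tabs 60 degrees apart, 25 mm wide (y), 5 mm thick, standing 22 mm out of the hub, tips 45 mm from the axis. The wheel's lower half is sunk in the housing.
- wheel (a joint): Turn of the wheel, rad; grows as its upper edge moves to the timer's back (away from the robot). A click is 1.047; in each click one tab is straight up. 0: red up; -1.047: yellow; -2.094: green; -3.142: blue; -4.189: white; -5.236: black. Starts 2 to 4 clicks before red. About 3 N at a tab leaves a click; past 30 degrees it runs on into the next click by itself, before that it springs back.
- start (a joint): Travel of the green start button, m; 0 up, 0.006 fully down; pushed straight down, springs back up when let go; about 4 N presses it fully down.
- start_top (a point): Centre of the top face of the green start button (28 mm across); moves with it. 46 mm to the right (-y) of the timer's origin, 72 mm above the worktop when up.
- egg_box: Grey-blue closed egg box, 106x155x72 mm; loose, origin at the centre of its underside, z up. A bystander: leave it alone.
- tin: Short red food tin, 75 mm across, 58 mm high; loose, origin at the centre of its underside, z up. A bystander: leave it alone.
- spice_jar: Slim glass spice jar with dark cap, 41 mm across, 105 mm high; loose, origin at the centre of its underside, z up. A bystander: leave it alone.
- salt: Small grey salt shaker, 44 mm across, 90 mm high; loose, origin at the centre of its underside, z up. A bystander: leave it alone.
- mug: White mug with a dark green band, 84x120x91 mm; loose, origin at the centre of its underside, z up. A bystander: leave it alone.
- jar: Glass jar with red lid, 63 mm across, 88 mm high; loose, origin at the centre of its underside, z up. A bystander: leave it alone.

How it is judged:
By the outcome, as a careful person would: the job done as asked, in the order asked, and still so for the second after the job is handed in, with the robot touching nothing.
It also fails if it takes over 51 s, if anything falls off the work surface, if the arm or the gripper's body presses on something with over 40 N, if the wrist force passes 120 N, or if a joint passes its speed limit or range.

## Working session

There is one attempt and no reset: what is moved stays moved. The work goes in short steps, Python scripts to look and compute and a tool call to move; the robot and the scene stay as the last step left them, time stands still between calls to the robot, and variables do not carry over. Pictures are saved under pics/ and viewed, at most 12 in all, crops included, and the job is handed in when it is done.

```bash
ls; mkdir -p pics; cat > h.py <<'E'
import numpy as np, cv2
from workcell import robot
def shot(n,f):
    c=robot.read_camera(n); cv2.imwrite(f'pics/{f}.png',c['color']); np.savez(f'pics/{f}.npz',**c); return c
def load(f): return dict(np.load(f'pics/{f}.npz'))
def ray(c,u,v):
    K=c['K']; a=np.array([(u-K[0,2])/K[0,0],(v-K[1,2])/K[1,1]]); p=a.copy()
    for _ in range(20): p=a/(1+c['k1']*(p@p))
    return p
def pt(c,u,v,z=None):
    p=ray(c,u,v); d=np.array([p[0],-p[1],-1]); M=c['cam_to_world']
    if z is None:
        s=np.median([x for x in c['depth'][int(v)-1:int(v)+2,int(u)-1:int(u)+2].ravel() if x>0] or [0])
    else: s=(z-M[2,3])/(M[:3,:3]@d)[2]
    return M[:3,:3]@(d*s)+M[:3,3]
def proj(c,P):
    M=c['cam_to_world']; q=M[:3,:3].T@(np.array(P)-M[:3,3]); p=np.array([q[0],-q[1]])/-q[2]
    p=p*(1+c['k1']*(p@p)); return c['K'][0,0]*p[0]+c['K'][0,2],c['K'][1,1]*p[1]+c['K'][1,2]
E
python3 - <<'E'
from h import *
a=shot('top','t0');b=shot('side','s0')
s=robot.state();print(s['tcp_pos'],s['tool_rot'],s['time_s'],robot.tcp_to_grasp)
for c in(a,b):print(c['cam_to_world'].round(3))
E
```

```text
pics
workcell.py
[0.26746415 0.61918265 0.23035862] [-6.36037168e-01 -3.07621425e+00  2.73880597e-03] 0.1 0.0187
[[ 1.200e-02  9.900e-01 -1.390e-01  4.040e-01]
 [-1.000e+00  1.200e-02 -1.000e-03  2.420e-01]
 [ 1.000e-03  1.390e-01  9.900e-01  1.361e+00]
 [ 0.000e+00  0.000e+00  0.000e+00  1.000e+00]]
[[ 0.967  0.072 -0.243  0.27 ]
 [-0.252  0.373 -0.893 -0.956]
 [ 0.026  0.925  0.379  0.584]
 [ 0.     0.     0.     1.   ]]
```

View pics/t0.png

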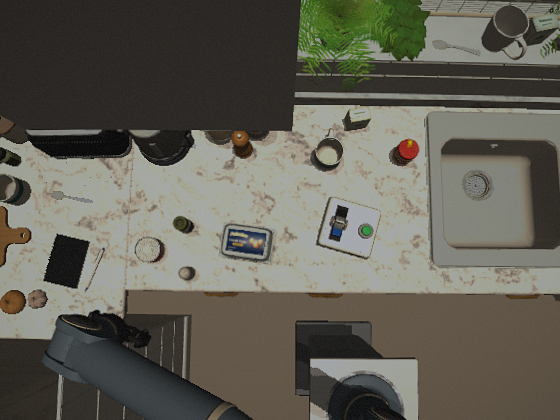

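View pics/s0.png

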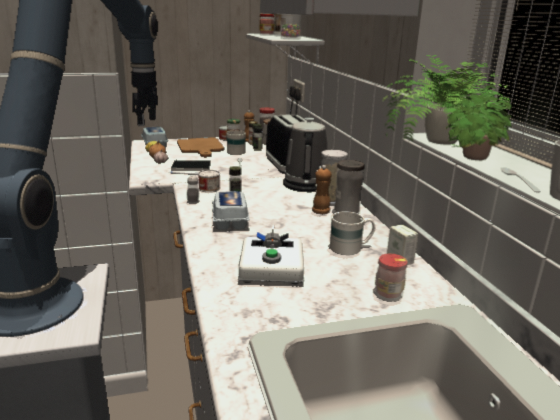

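The top view shows the timer at about (348,227), with its button at (366,230) and wheel near (339,224). I'll enlarge both views.

```bash
python3 - <<'E'
from h import *
a=load('t0');b=load('s0')
A=cv2.resize(a['color'][187:267,308:388],(400,400),interpolation=cv2.INTER_CUBIC)
B=cv2.resize(b['color'][220:300,230:310],(400,400),interpolation=cv2.INTER_CUBIC)
cv2.imwrite('pics/c0.png',np.hstack([A,B]))
print('btn',pt(a,366,230,.072),pt(a,366,230),'ctr',pt(a,348.5,227,.05), pt(b,271,254,.072))
E
```

```text
btn [0.52431257 0.00187911 0.072     ] [0.52445504 0.00159569 0.07047876] ctr [0.53464825 0.04933789 0.05      ] [ 0.51930024 -0.01514091  0.072     ]
```

View pics/c0.png

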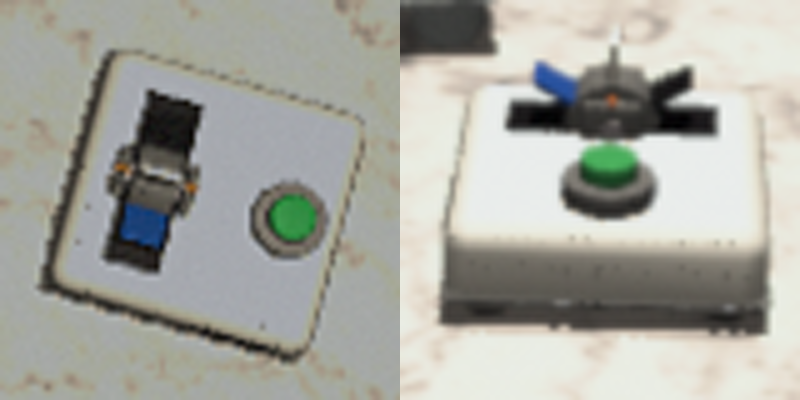

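The crop shows white up at about (152,162), blue toward the robot at (143,225) and black at the back. So the wheel is at -4.189 and needs 4 clicks. Timer yaw is about -15°.

```bash
cat >> h.py <<'E'
def solve(yaw,o): # timer->world
    R=np.array([[np.cos(yaw),-np.sin(yaw),0],[np.sin(yaw),np.cos(yaw),0],[0,0,1]])
    return lambda p: R@np.array(p)+np.array([o[0],o[1],0])
E
python3 - <<'E'
from h import *
from scipy.optimize import least_squares
a=load('t0')
g=a['color'].astype(int); m=(g[...,1]>g[...,2]+50)&(g[...,1]>g[...,0]+30)
m[:187]=0;m[267:]=0;m[:,:308]=0;m[:,388:]=0
v,u=np.nonzero(m);uv=(u.mean(),v.mean());print('btn px',uv,len(u))
P={'btn':((0,-.046,.072),pt(a,*uv,.072))}
px=lambda x,y:(308+x/5-.4,187+y/5-.4)
for i,(p,q) in enumerate({(124,168):(0,.036+.0235,.06),(193,188):(0,.036-.0235,.06)}.items()): P[i]=(q,pt(a,*px(*p),q[2]))
# corner-free: edge midpoints at z~.045
for p,q in {(240,85):(.075,None),(178,322):(-.075,None)}.items(): P[p]=((q[0],0,.043),pt(a,*px(*p),.043))
def f(t):
    T=solve(t[0],t[1:]); return np.concatenate([(T(q)-w)[:2] for q,w in P.values()])
r=least_squares(f,[-.26,.53,.05]);print(r.x,np.degrees(r.x[0]),(r.fun*1000).round(1))
# depth patch check: top face of timer points
T=solve(r.x[0],r.x[1:])
print('wheel',T((0,.036,.097)),'tab white px',proj(a,T((0,.036,.097))), [pt(a,338+i,219) .round(3)for i in (0,1)])
for n in ('mid',):print(pt(a,360,212),pt(a,352,245))
E
```

```text
btn px (np.float64(366.15625), np.float64(230.0625)) 64
[-0.27367843  0.53639632  0.04453429] -15.680618708277523 [-0.2 -1.2 -0.6  4.  -2.  -0.9  3.  -2.3 -0.2  0.4]
wheel [0.54612621 0.07919449 0.097     ] tab white px (np.float64(340.39653255817143), np.float64(221.23867852742754)) [array([0.555, 0.083, 0.074]), array([0.555, 0.08 , 0.072])]
[0.57954511 0.01494923 0.0503985 ] [0.48177294 0.03961971 0.05102889]
```

The manual's scale: shifts go in shares of 0.75 m and turns go in shares of 180 degrees. Converting my numbers, -0.0301 m is -0.0401, -0.0259 m is -0.0345.

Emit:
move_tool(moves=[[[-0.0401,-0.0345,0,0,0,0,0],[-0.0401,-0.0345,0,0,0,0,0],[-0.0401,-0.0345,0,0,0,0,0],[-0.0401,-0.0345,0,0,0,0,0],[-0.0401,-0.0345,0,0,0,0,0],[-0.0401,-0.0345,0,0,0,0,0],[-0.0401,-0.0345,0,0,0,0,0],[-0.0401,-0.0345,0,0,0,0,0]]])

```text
refused: moves[0]: the value is too long (schema: maxItems 7). Nothing was moved.
```

Refused on format, not on reach. It needs a list of rows, each a list of 7 numbers.

Emit:
move_tool(moves=[[-0.0401,-0.0345,0,0,0,0,0],[-0.0401,-0.0345,0,0,0,0,0],[-0.0401,-0.0345,0,0,0,0,0],[-0.0401,-0.0345,0,0,0,0,0],[-0.0401,-0.0345,0,0,0,0,0],[-0.0401,-0.0345,0,0,0,0,0],[-0.0401,-0.0345,0,0,0,0,0],[-0.0401,-0.0345,0,0,0,0,0]])

```text
time_s: 0.77
tcp_pos: [0.4068, 0.3319, 0.2311]
tool_rot: [-0.636, -3.076, 0.001]
ft_force: [0.9, 0.2, -0.4]
grip_width: -0.0005
grip_force: 0.0
```

Emit:
move_tool(moves=[[-0.0401,-0.0345,0,0,0,0,0],[-0.0401,-0.0345,0,0,0,0,0],[-0.0401,-0.0345,0,0,0,0,0],[-0.0401,-0.0345,0,0,0,0,0],[-0.0401,-0.0345,0,0,0,0,0],[-0.0401,-0.0345,0,0,0,-0.0213,0],[-0.0401,-0.0345,0,0,0,-0.0213,0],[0,0,0,0,0,0,0]])

```text
time_s: 1.43
tcp_pos: [0.5334, 0.0758, 0.2314]
tool_rot: [0.445, 3.107, -0.007]
ft_force: [0.0, -1.3, -0.0]
grip_width: -0.0001
grip_force: 0.0
```

```bash
cat >> h.py <<'E'
from scipy.spatial.transform import Rotation as Ro
def rel(yaw,o,tgt):
    s=robot.state(); R=Ro.from_rotvec(s['tool_rot']).as_matrix(); T=solve(yaw,o)
    p=np.array(s['tcp_pos']); c,n=np.cos(yaw),np.sin(yaw); d=p[:2]-np.array(o)
    print('tcp in timer',np.round([c*d[0]+n*d[1],-n*d[0]+c*d[1],p[2]],4),'tool y deg',np.degrees(np.arctan2(R[1,1],R[0,1])).round(2),'tilt',R[:,2].round(3),'F',np.round(s['ft_force'],2),'t',s['time_s'])
    print('tool delta to target',(R.T@(T(tgt)-p)).round(4))
E
python3 - <<'E'
from h import *
w=shot('wrist','w1')
rel(-.2737,(.5364,.0445),(-.019,.036,.084))
T=solve(-.2737,(.5364,.0445))
im=w['color'].copy()
for q in [(0,.036,.097),(0,-.046,.072),(.075,0,.045),(-.075,0,.045)]:
    print(q,proj(w,T(q))); cv2.drawMarker(im,tuple(int(round(x)) for x in proj(w,T(q))),(255,0,255),1,9)
cv2.imwrite('pics/w1m.png',im)
E
```

```text
tcp in timer [-0.0141  0.0329  0.2311] tool y deg 73.79 tilt [ 0.    -0.002 -1.   ] F [-0.62  0.4   0.72] t 1.4833
tool delta to target [0.0051 0.0033 0.1471]
(0, 0.036, 0.097) (np.float64(283.19495326103817), np.float64(206.5671285673212))
(0, -0.046, 0.072) (np.float64(207.43080984831832), np.float64(199.91181979449922))
(0.075, 0, 0.045) (np.float64(253.96177437201564), np.float64(250.1964870686126))
(-0.075, 0, 0.045) (np.float64(249.19257556254166), np.float64(126.79013186228696))
```

View pics/w1m.png

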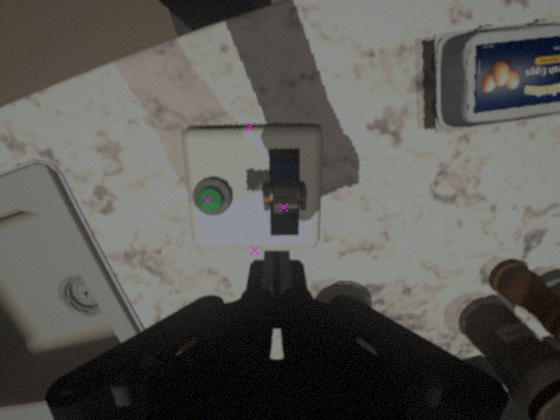

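The wrist view shows the timer with its button at about (211,197), its back edge at y≈246 and the tab near (285,206). My markers are off by a few px, so I'll refine from this enlarged crop.

```bash
python3 - <<'E'
from h import *
w=load('w1')
cv2.imwrite('pics/w1c.png',cv2.resize(w['color'][115:255,175:335],(800,700)[:2],interpolation=cv2.INTER_CUBIC)[:600])
g=w['color'].astype(int); m=(g[...,1]>g[...,2]+40)&(g[...,1]>g[...,0]+25); m[:170]=0;m[230:]=0;m[:,:180]=0;m[:,240:]=0
v,u=np.nonzero(m);print(u.mean(),v.mean(),len(u),pt(w,u.mean(),v.mean(),.072))
E
```

```text
209.6005291005291 199.57142857142858 378 [0.52426845 0.0026325  0.072     ]
```

View pics/w1c.png

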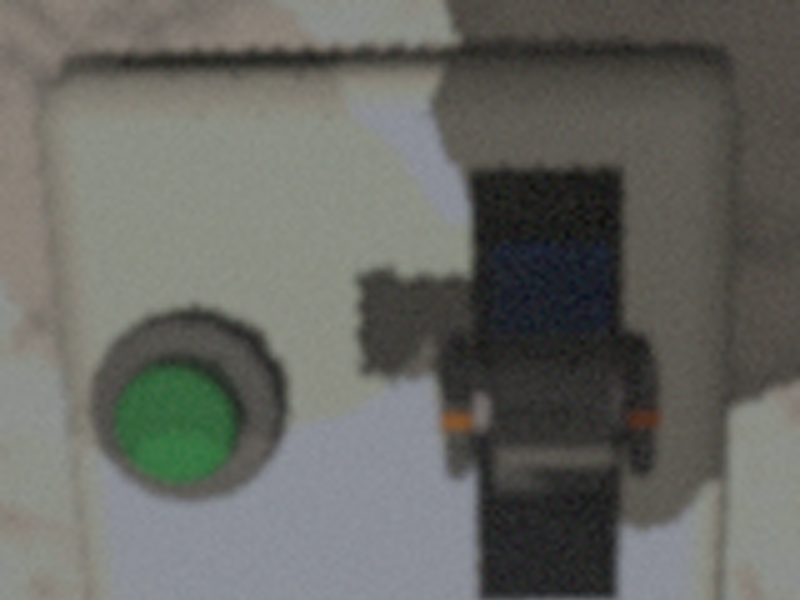

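```bash
python3 - <<'E'
from h import *
from scipy.optimize import least_squares
w=load('w1');a=load('t0')
px=lambda x,y:(175+x/5-.4,115+y/5-.4); pa=lambda x,y:(308+x/5-.4,187+y/5-.4)
L=[((0,-.046,.072),pt(w,209.6,199.6,.072)),((0,-.046,.072),pt(a,366.16,230.06,.072)),
((0,.036,.069),pt(w,*px(550,420),.069)),((0,.036,.069),pt(a,*pa(158.5,178),.069)),
((0,.036,.097),pt(w,*px(552,455),.097)),((0,.036,.097),pt(a,*pa(158,160),.097)),
((-.075,0,.043),pt(w,*px(390,58),.043))]
f=lambda t:np.concatenate([(solve(t[0],t[1:])(q)-x)[:2]*([1,1] if q[0]==0 else [1,.1]) for q,x in L])
r=least_squares(f,[-.27,.536,.045]);print(r.x,(r.fun.reshape(-1,2)*1000).round(1))
print('slot dir',[np.degrees(np.arctan2(*(pt(w,*px(x2,595),.05)-pt(w,*px(x1,175),.05))[1::-1])) for x1,x2 in((470,480),(622,617))])
rel(r.x[0],r.x[1:],(-.019,.036,.084))
E
```

```text
[-0.29323029  0.53751005  0.04630836] [[-0.1 -0.3]
 [ 0.1  0.9]
 [ 1.  -0.3]
 [ 1.5  2. ]
 [ 2.3 -0.4]
 [-5.7 -1.8]
 [ 1.  -0. ]]
slot dir [np.float64(-15.398186213907874), np.float64(-15.58204224046742)]
tcp in timer [-0.0152  0.0306  0.2311] tool y deg 73.79 tilt [ 0.    -0.002 -1.   ] F [-0.62  0.4   0.72] t 1.4833
tool delta to target [0.0038 0.0057 0.1471]
```

In the tool's units: 0.035 m is 0.0467, 0.0083 m is 0.0111, -0.012 rad is -0.0038.

Emit:
move_tool(moves=[[0.0111,0.0111,0.0267,0,0,-0.0038,0],[0,0,0.0467,0,0,0,0],[0,0,0.0467,0,0,0,0],[0,0,0.04,0,0,0,0],[0,0,0.0227,0,0,0,0],[0,0,0.0133,0,0,0,0],[0,0,0,0,0,0,0],[0,0,0,0,0,0,0]])

```text
time_s: 2.15
tcp_pos: [0.5248, 0.0962, 0.0845]
tool_rot: [-0.409, -3.115, -0.0]
ft_force: [0.4, 0.0, 1.2]
grip_width: -0.0001
grip_force: 0.0
```

```bash
python3 - <<'E'
from h import *
rel(-.271,(.5364,.0463),(-.019,.036,.084)); s=shot('side','s1')
cv2.imwrite('pics/s1c.png',cv2.resize(s['color'][190:300,210:330],(720,600)[:2],interpolation=cv2.INTER_CUBIC))
E
```

```text
tcp in timer [-0.0246  0.045   0.0845] tool y deg 75.04 tilt [-0.  0. -1.] F [0.39 0.01 1.16] t 2.15
tool delta to target [-0.0055 -0.009   0.0005]
```

View pics/s1c.png

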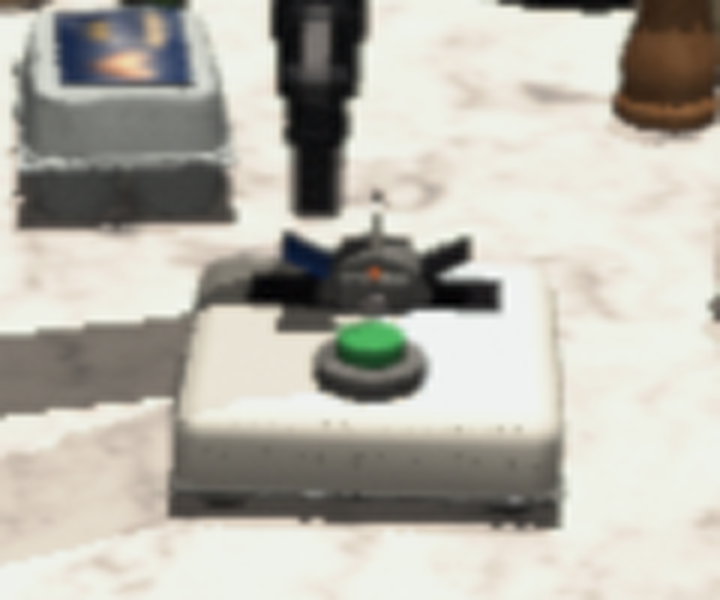

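The side view shows the fingertip in front of the upright white tab at (375,200), clear of blue (305,255). I'll centre it and push.

In the tool's units: -0.009 m is -0.012, -0.006 m is -0.008.

Emit:
move_tool(moves=[[-0.004,-0.012,0,0,0,0,0],[0,0,0,0,0,0,0],[-0.008,0,0,0,0,0,0],[-0.008,0,0,0,0,0,0],[-0.008,0,0,0,0,0,0],[0,0,0,0,0,0,0]])

```text
time_s: 2.7
tcp_pos: [0.5439, 0.0808, 0.0844]
tool_rot: [0.411, 3.114, 0.0]
ft_force: [-0.9, 0.1, 0.1]
grip_width: 0.0001
grip_force: 0.5
```

```bash
python3 -c "
from h import *
rel(-.271,(.5364,.0463),(.02,.036,.084))"
```

```text
tcp in timer [-0.002   0.0353  0.0844] tool y deg 74.95 tilt [ 0.001 -0.    -1.   ] F [-0.94  0.12  0.14] t 2.7
tool delta to target [-0.022   0.0006  0.0004]
```

In the tool's units: -0.006 m is -0.008, -0.005 m is -0.0067.

Emit:
move_tool(moves=[[-0.008,0,0,0,0,0,0],[-0.008,0,0,0,0,0,0],[-0.0067,0,0,0,0,0,0],[-0.0067,0,0,0,0,0,0],[0,0,0,0,0,0,0],[0,0,0,0,0,0,0]])

```text
time_s: 3.2
tcp_pos: [0.5643, 0.0755, 0.0842]
tool_rot: [0.41, 3.114, 0.0]
ft_force: [0.1, 0.8, 0.8]
grip_width: -0.0003
grip_force: 0.0
```

```bash
python3 - <<'E'
from h import *
rel(-.271,(.5364,.0463),(.02,.036,.084)); s=shot('side','s2')
cv2.imwrite('pics/s2c.png',cv2.resize(s['color'][190:300,210:330],(720,600)[:2],interpolation=cv2.INTER_CUBIC))
E
```

```text
tcp in timer [0.0191 0.0356 0.0842] tool y deg 74.98 tilt [ 0.  0. -1.] F [0.06 0.76 0.83] t 3.2
tool delta to target [-0.0009  0.0003  0.0002]
```

View pics/s2c.png

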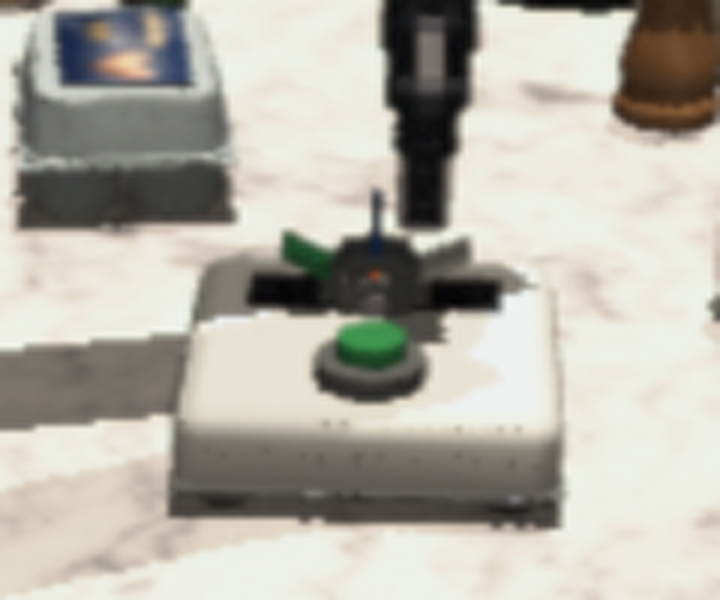

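One clean click: blue now stands up at (377,215), green is at the front, the fingertip is clear behind it at (425,225) and the timer hasn't moved. I'll repeat the same stroke.

In the tool's units: -0.032 m is -0.0427, 0.02 m is 0.0267.

Emit:
move_tool(moves=[[0,0,-0.0427,0,0,0,0],[0,0,0,0,0,0,0],[0.0267,0,0,0,0,0,0],[0.0267,0,0,0,0,0,0],[0,0,0,0,0,0,0],[0,0,0.0213,0,0,0,0],[0,0,0.0213,0,0,0,0],[0,0,0,0,0,0,0]])

```text
time_s: 3.92
tcp_pos: [0.5235, 0.0858, 0.0822]
tool_rot: [-0.409, -3.111, 0.002]
ft_force: [-0.6, -0.0, 0.1]
grip_width: -0.0004
grip_force: 0.0
```

Emit:
move_tool(moves=[[-0.008,0,0,0,0,0,0],[-0.008,0,0,0,0,0,0],[-0.008,0,0,0,0,0,0],[-0.008,0,0,0,0,0,0],[-0.008,0,0,0,0,0,0],[-0.0067,0,0,0,0,0,0],[-0.0067,0,0,0,0,0,0],[0,0,0,0,0,0,0]])

```text
time_s: 4.58
tcp_pos: [0.5657, 0.0751, 0.0847]
tool_rot: [0.411, 3.112, 0.0]
ft_force: [1.2, 0.6, -0.1]
grip_width: 0.0001
grip_force: 0.0
```

```bash
python3 - <<'E'
from h import *
rel(-.271,(.5364,.0463),(.02,.036,.084)); s=shot('side','s3')
cv2.imwrite('pics/s3c.png',cv2.resize(s['color'][190:300,210:330],(720,600)[:2],interpolation=cv2.INTER_CUBIC))
E
```

```text
tcp in timer [0.0206 0.0356 0.0847] tool y deg 74.95 tilt [ 0.002 -0.    -1.   ] F [ 1.18  0.61 -0.08] t 4.5833
tool delta to target [0.0006 0.0004 0.0007]
```

View pics/s3c.png

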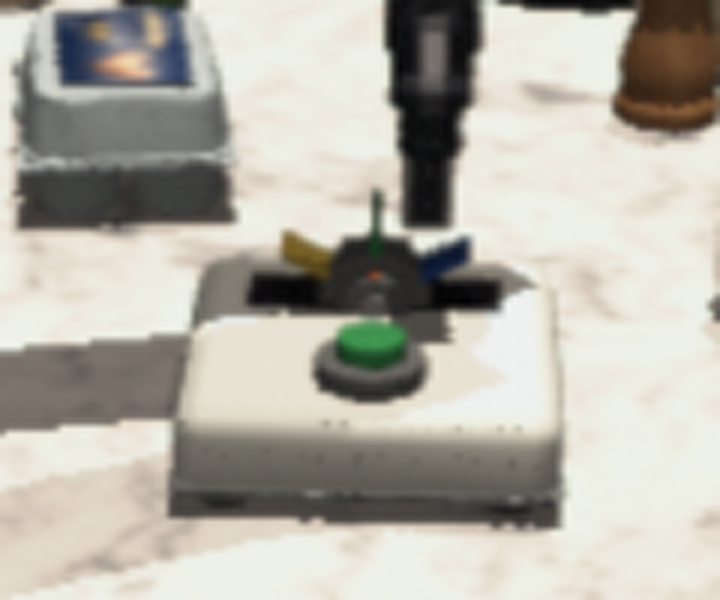

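Green is up at (377,215) and yellow is at the front, so two clicks are left. Next stroke.

In the tool's units: -0.032 m is -0.0427, 0.02 m is 0.0267.

Emit:
move_tool(moves=[[0,0,-0.0427,0,0,0,0],[0,0,0,0,0,0,0],[0.0267,0,0,0,0,0,0],[0.0267,0,0,0,0,0,0],[0,0,0,0,0,0,0],[0,0,0.0213,0,0,0,0],[0,0,0.0213,0,0,0,0],[0,0,0,0,0,0,0]])

```text
time_s: 5.3
tcp_pos: [0.5236, 0.0858, 0.0822]
tool_rot: [-0.409, -3.111, 0.002]
ft_force: [-0.6, -0.5, -0.9]
grip_width: -0.0
grip_force: 0.0
```

Emit:
move_tool(moves=[[-0.008,0,0,0,0,0,0],[-0.008,0,0,0,0,0,0],[-0.008,0,0,0,0,0,0],[-0.008,0,0,0,0,0,0],[-0.008,0,0,0,0,0,0],[-0.0067,0,0,0,0,0,0],[-0.0067,0,0,0,0,0,0],[0,0,0,0,0,0,0]])

```text
time_s: 5.97
tcp_pos: [0.5657, 0.0751, 0.0847]
tool_rot: [0.411, 3.112, 0.0]
ft_force: [-0.9, -0.3, -0.3]
grip_width: -0.0
grip_force: 0.0
```

```bash
python3 - <<'E'
from h import *
rel(-.271,(.5364,.0463),(.02,.036,.084)); s=shot('side','s4')
cv2.imwrite('pics/s4c.png',cv2.resize(s['color'][190:300,210:330],(720,600)[:2],interpolation=cv2.INTER_CUBIC))
E
```

```text
tcp in timer [0.0205 0.0356 0.0847] tool y deg 74.95 tilt [ 0.002 -0.    -1.   ] F [-0.94 -0.31 -0.34] t 5.9667
tool delta to target [0.0005 0.0004 0.0007]
```

View pics/s4c.png

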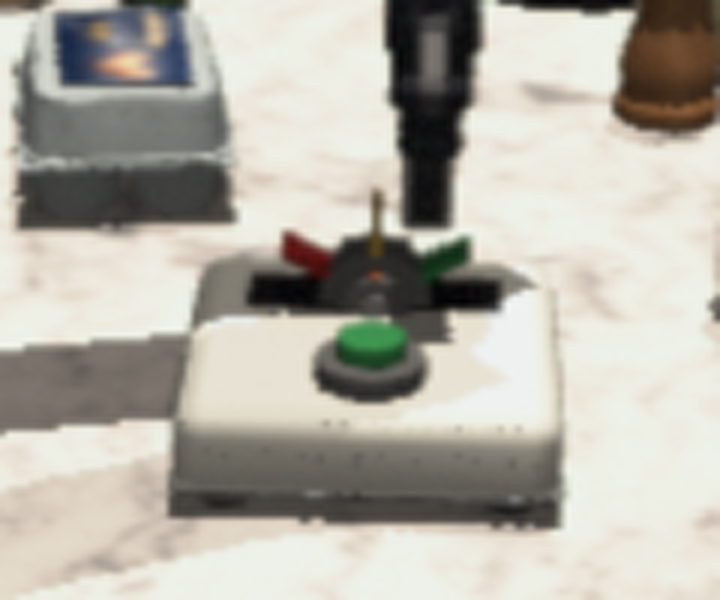

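Yellow is up at (377,220) and red is at the front (305,255). Last stroke, then lift clear and look.

In the tool's units: -0.032 m is -0.0427, 0.02 m is 0.0267.

Emit:
move_tool(moves=[[0,0,-0.0427,0,0,0,0],[0,0,0,0,0,0,0],[0.0267,0,0,0,0,0,0],[0.0267,0,0,0,0,0,0],[0,0,0,0,0,0,0],[0,0,0.0213,0,0,0,0],[0,0,0.0213,0,0,0,0],[0,0,0,0,0,0,0]])

```text
time_s: 6.68
tcp_pos: [0.5236, 0.0858, 0.0822]
tool_rot: [-0.409, -3.111, 0.002]
ft_force: [-0.6, -0.4, 0.4]
grip_width: 0.0002
grip_force: 0.0
```

Emit:
move_tool(moves=[[-0.008,0,0,0,0,0,0],[-0.008,0,0,0,0,0,0],[-0.008,0,0,0,0,0,0],[-0.008,0,0,0,0,0,0],[-0.008,0,0,0,0,0,0],[-0.0067,0,0,0,0,0,0],[-0.0067,0,0,0,0,0,0],[0,0,0,0,0,0,0]])

```text
time_s: 7.35
tcp_pos: [0.5657, 0.0751, 0.0847]
tool_rot: [0.411, 3.112, 0.0]
ft_force: [-0.3, -0.1, -0.2]
grip_width: 0.0001
grip_force: 0.0
```

Emit:
move_tool(moves=[[0,0,-0.04,0,0,0,0],[0,0,-0.0133,0,0,0,0],[0,0,0,0,0,0,0],[0,0,0,0,0,0,0]])

```text
time_s: 7.68
tcp_pos: [0.5643, 0.0758, 0.1248]
tool_rot: [0.41, 3.113, 0.001]
ft_force: [1.1, 0.6, 0.1]
grip_width: 0.0003
grip_force: 0.0
```

```bash
python3 - <<'E'
from h import *
rel(-.271,(.5364,.0463),(0,-.046,.09)); s=shot('side','s5')
cv2.imwrite('pics/s5c.png',cv2.resize(s['color'][190:300,210:330],(720,600)[:2],interpolation=cv2.INTER_CUBIC))
E
```

```text
tcp in timer [0.0189 0.0359 0.1248] tool y deg 75.01 tilt [ 0.002  0.001 -1.   ] F [1.12 0.58 0.14] t 7.6833
tool delta to target [ 0.0198 -0.0817  0.0346]
```

View pics/s5c.png

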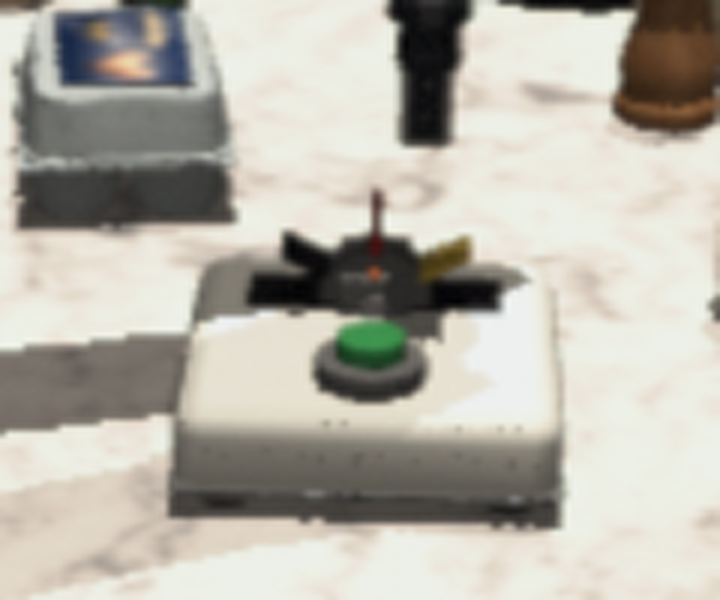

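Red stands straight up at (377,220), with the timer unmoved. Now the button.

In the tool's units: -0.03 m is -0.04, -0.0217 m is -0.0289.

Emit:
move_tool(moves=[[0.0133,-0.04,0,0,0,0,0],[0.0133,-0.04,0,0,0,0,0],[0,-0.0289,0,0,0,0,0],[0,0,0,0,0,0,0],[0,0,0.0267,0,0,0,0],[0,0,0.0195,0,0,0,0],[0,0,0,0,0,0,0],[0,0,0,0,0,0,0]])

```text
time_s: 8.4
tcp_pos: [0.5225, 0.0023, 0.0885]
tool_rot: [-0.409, -3.112, 0.001]
ft_force: [-0.1, 0.4, 0.9]
grip_width: 0.0
grip_force: 0.0
```

```bash
python3 -c "
from h import *
rel(-.271,(.5364,.0463),(0,-.046,.072))"
```

```text
tcp in timer [-0.0016 -0.0461  0.0885] tool y deg 75.03 tilt [-0.003 -0.    -1.   ] F [-0.08  0.35  0.89] t 8.4
tool delta to target [-0.0016  0.0001  0.0165]
```

In the tool's units: 0.01 m is 0.0133, 0.006 m is 0.008.

Emit:
move_tool(moves=[[-0.002,0,0.0133,0,0,0,0],[0,0,0.008,0,0,0,0],[0,0,0,0,0,0,0],[0,0,0,0,0,0,0]])

```text
time_s: 8.73
tcp_pos: [0.5247, 0.0016, 0.0734]
tool_rot: [-0.41, -3.114, 0.0]
ft_force: [-0.4, -0.9, 0.0]
grip_width: -0.0
grip_force: 0.0
```

Emit:
move_tool(moves=[[0,0,0.0027,0,0,0,0],[0,0,0.0027,0,0,0,0],[0,0,0.002,0,0,0,0],[0,0,0,0,0,0,0],[0,0,0,0,0,0,0]])

```text
time_s: 9.15
tcp_pos: [0.5254, 0.0015, 0.0686]
tool_rot: [0.41, 3.114, 0.001]
ft_force: [-0.8, 1.4, 2.4]
grip_width: 0.0003
grip_force: 1.3
```

Emit:
move_tool(moves=[[0,0,0.0013,0,0,0,0],[0,0,0,0,0,0,0],[0,0,0,0,0,0,0]])

```text
time_s: 9.4
tcp_pos: [0.5253, 0.0016, 0.0674]
tool_rot: [0.41, 3.114, 0.001]
ft_force: [1.3, -0.4, 2.8]
grip_width: -0.0001
grip_force: 1.6
```

Contact is being felt as expected. I'll go on to the stop.

In the tool's units: 0.001 m is 0.0013.

Emit:
move_tool(moves=[[0,0,0.0013,0,0,0,0],[0,0,0.0013,0,0,0,0],[0,0,0,0,0,0,0],[0,0,0,0,0,0,0]])

```text
time_s: 9.73
tcp_pos: [0.5254, 0.0016, 0.066]
tool_rot: [0.41, 3.114, 0.001]
ft_force: [-2.2, 0.4, 9.4]
grip_width: -0.0002
grip_force: 4.6
```

Emit:
move_tool(moves=[[0,0,0.0013,0,0,0,0],[0,0,0,0,0,0,0],[0,0,0,0,0,0,0]])

```text
time_s: 9.98
tcp_pos: [0.5254, 0.0015, 0.0658]
tool_rot: [0.41, 3.114, 0.001]
ft_force: [-2.8, 0.7, 15.5]
grip_width: -0.0003
grip_force: 8.1
```

The button is against its stop: 15 N, with z stalled at 0.066. Releasing and checking.

In the tool's units: -0.04 m is -0.0533, -0.03 m is -0.04.

Emit:
move_tool(moves=[[0,0,-0.0133,0,0,0,0],[0,0,-0.04,0,0,0,0],[0,0,-0.0533,0,0,0,0],[0,0,-0.0533,0,0,0,0],[0,0,0,0,0,0,0],[0,0,0,0,0,0,0]])

```text
time_s: 10.48
tcp_pos: [0.5257, 0.0015, 0.1861]
tool_rot: [0.41, 3.111, 0.002]
ft_force: [-0.2, 0.4, -1.2]
grip_width: -0.0003
grip_force: 0.0
```

```bash
python3 - <<'E'
from h import *
s=shot('side','s6'); b=load('s5')
cv2.imwrite('pics/s6c.png',cv2.resize(s['color'][190:300,210:330],(720,600)[:2],interpolation=cv2.INTER_CUBIC))
E
```

```text
(no output)
```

View pics/s6c.png

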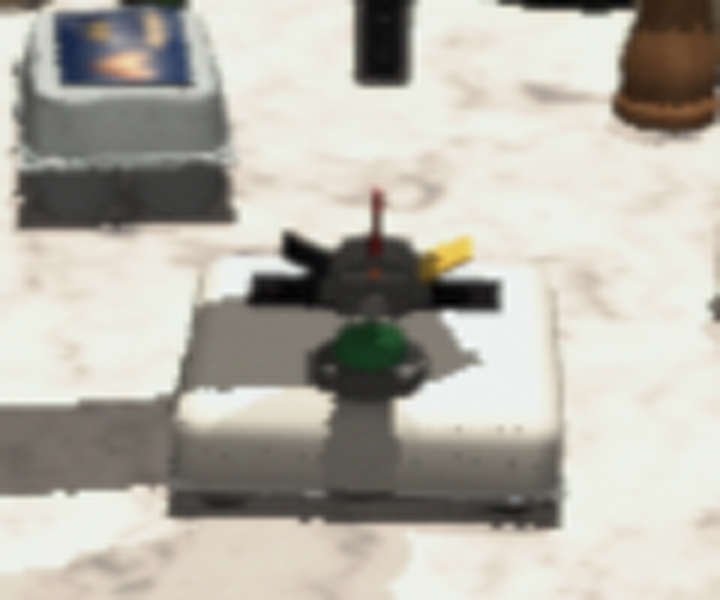

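Red is still up at (377,220), the button is back up at (370,345), the timer is in place and the arm is clear.

```bash
python3 -c "
from workcell import robot
print(robot.job_done())"
```

```text
the job is handed in; nothing more can be done
None
```

The job is handed in: four forward clicks put the red tab straight up, then the start button was pressed to its stop and came back up, with the timer unmoved and the robot clear at about 10.5 s.

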